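# Key the spacer and the collar onto the turning spindle

### The job

Set up the turning spindle on the potter's bench: put the wide D-bored spacer on the upright D-shaped post first, down to the shoulder, then the smaller, taller D-bored collar on top of it. Turn each part so that the flat in its bore meets the flat of the post, let it drop fully home, and let go. The look-alike rings with plain round bores are not wanted.

Things in the scene. Friction and masses are not known exactly. Their poses are not given: they have to be found in the camera images.
- spacer_center (a point): Centre (on the bore axis, half-way up) of the spacer: loose cream ring standing upright, 26 mm tall, 110 g. Outside 64 mm round with two parallel flat sides 56 mm apart at its own +y and -y, to grip. D-shaped through bore: radius 16 mm, with a flat at its own +x side, 5.5 mm from the axis. z is up. The look-alike ring has a round bore and no flat sides.
- collar_center (a point): Centre (on the bore axis, half-way up) of the collar: loose, cream, upright, narrower and taller than the spacer: 36 mm tall, 50 mm round with two parallel flat sides 42 mm apart at its own +y and -y, to grip, 80 g. Same D bore: radius 16 mm, flat at its own +x side, 5.5 mm from the axis. z is up. Its look-alike has a round bore and no flat sides.
- post_seat (a point): On the fixed post's axis at the shoulder (dark 50 mm disc), 30 mm above the bench. Post: 80 mm tall from here, D section of radius 14 mm, flat at its own +x side 3 mm off axis; top 28 mm tapers to 0.4 size. z up. 2 mm play when a part's +x agrees with this +x. Home, the spacer's centre is 13 mm and the collar's 44 mm above here. Base plate 116 mm wide, 6 mm thick; a steel bar on it, up to 12 mm high, lies to +x.
Mind the look-alikes: they are no part of the job. What is shaped like the part that bears spacer_center but purple or turquoise is not meant.

How it is judged:
By the outcome, as a careful person would: the job done as asked, in the order asked, and still so for the second after the job is handed in, with the robot touching nothing.
It also fails if it takes over 54 s, if anything falls off the work surface, if the arm or the gripper's body presses on something with over 40 N, if the wrist force passes 120 N, or if a joint passes its speed limit or range.

### The arm

A 6-joint arm with a two-finger parallel gripper is mounted at the origin on the work surface. World frame = base frame: x ahead of the robot, y to its left, z up, the work surface at z = 0. Lengths are in m, angles in rad, forces in N, time in s.
With the tool pointing down it reaches from about 0.35 to 0.775 m from the base axis. Payload 5.5 kg.
Tool frame: the origin (TCP) lies midway between the tips of the shut fingers; the grasp point (between the pads) lies 19 mm behind it; z points along the fingers, y is the line along which they close (so a half turn about z gives the same grasp; the last joint's range is limited). The gripper opens to 85 mm and grips with 20 to 120 N. Pads are 22 mm wide; open, the fingers measure 114 mm over their backs; the gripper's body (76 mm by 85 mm) begins 54 mm behind the grasp point. The pads swing forward as they close: fully open they stand 13 mm farther back than shut.
Start: joints at [1.17, 0.313, 0.046, 1.304, 0, 1.431], TCP at [0.148, 0.556, 0.231] pointing down, gripper open.
Joint ranges: [-2.76, 2.76], [-0.86, 1.69], [-1.03, 1.26], [-2.2, 2.34], [-1.47, 1.5], [-3.14, 3.14]. Speed limits (rad/s): [2.57, 2.57, 3.14, 3.14, 3.14, 3.14].

### API

Orientations are given as a unit quaternion [w, x, y, z].
In Python, from workcell import env gives the robot as it stands.
- The arm moves only by the tool move_arm, never from a script. Its argument "targets" is a list of rows, each a list of 3 entries, a list of its own where there are three numbers: the shift along the tool's x, y, z in mm, then the turn, a rotation vector about the tool's x, y, z in units of 10 degrees (1.0 is 10 degrees), then the closure, from -1 (fully open) to 1 (shut). In form: [[[dx, dy, dz], [ax, ay, az], gripper], ...]. A call has 1 to 5 rows; each row is the pose to reach, as a shift and turn from the pose commanded when the call began, along the tool's axes at that moment; what a row does not reach only later rows make up. A row lasts 1/8 s, in which the tool goes at most 62.5 mm and 10.7 degrees, less where a joint would pass 70% of its speed; a pose out of reach is approached as far as the arm can. A call with a gripper value outside its range is refused whole. The fingers move at their own pace and stop on an object; "squeeze" is the grip in N (left out, the last holds). Time passes only in rows, so rows that repeat a pose let the fingers close. It gives the time, the measured TCP pose, the force, the opening and the grip force at its end, in the units of the state.
- env.get_state(): the state, without advancing time (a new reading comes with each control period).
- env.read_camera(name): name is "scene" or "top" or "wrist"; returns a dict with "pixels" (400x640x3 uint8, red, green, blue), "fovy" (degrees; the focal length in pixels is half the picture's height over the tangent of half this angle, whatever the lens; pixels are square), "cx", "cy" (the principal point, pixels), "extrinsics" (4x4, takes a point from world to camera coordinates); the wrist camera has in their place "mount" (4x4, takes a point from camera to tool coordinates, whose origin is the TCP and whose axes are the flange's). Camera axes: x right, y up, looking along -z (the intrinsics and any distortion apply to the point x, -y, -z); pixel columns grow to the right and rows downward; lengths in m; the calibration is good to about 2 mm. A picture is of the moment at which its call begins: read the wrist's pose just before it. There is no depth.
- env.hand_in(): hands the job in; it is judged then, once.
Trained networks look in a picture, given as the dict that the camera call returned (one of the last four; its "shot" number tells which), for a name from the list of things; names that differ only in an ending like _2 or _b are one class to them, and where a whole thing is asked for, a point or a joint stands for the part that bears it (a point fixed in the world has none). Each returns a list of dicts, best first, with "confidence" (0 to 1); they miss things now and then, are a little off and sometimes report something else, mostly with a low value. They report only what shows in the picture. A call takes as long as a camera call. They do not tell look-alikes from the thing itself.
- env.spot_in(thing, picture): "centre" ([x, y, z] in m, in world coordinates, good to about 4 mm: the middle of the surface that is visible of it).
- env.regions_of(thing, picture): "mask" (400x640 bool, what is visible of it).
- env.landmark_of(thing, picture): "centre" ([x, y, z] in m, in world coordinates, good to about 4 mm: a listed point, or the origin of a listed thing).
The state is a dict: "clock": time; "joint_pos": joint angles; "qvel": joint speeds; "tau": joint torques, N m; "tcp_pos": TCP position; "orientation": TCP orientation; "wrist_force": force on the tool from outside, world axes, zero at the start; "ft_torque": the same for the moment, N m; "finger_gap": finger opening in m; "grip_force": force on a finger pad.
Only numpy, scipy, OpenCV 4.12 (cv2) and the standard library are available. Lean on these libraries where they do the work, as an engineer would, in place of code of your own. Each camera call takes 0.05 s, during which the arm holds its last target. There are 200 camera calls.

## Working session

There is one attempt and no reset: what is moved stays moved. The work goes in short steps, Python scripts to look and compute and a tool call to move; the robot and the scene stay as the last step left them, time stands still between calls to the robot, and variables do not carry over. Pictures are saved under pics/ and viewed, at most 10 in all, crops included, and the job is handed in when it is done.

Besides the shell and the picture viewer there is one more tool, called after "Emit:" as name([rows], argument=value, ...), one row to a line, values as JSON. move_arm: Moves the arm, as the interface text tells. Its arguments: {"type":"object","properties":{"targets":{"type":"array","items":{"type":"array"}},"squeeze":{"type":"number"}},"required":["targets"]}

```bash
mkdir -p pics; ls
cat > h.py <<'E'
import numpy as np, cv2, json
from workcell import env
from scipy.spatial.transform import Rotation as R
def save(p,n): cv2.imwrite('pics/'+n+'.png',cv2.cvtColor(p['pixels'],cv2.COLOR_RGB2BGR))
E
python3 - <<'E'
from h import *
for c in ['scene','top']:
    p=env.read_camera(c); save(p,c+'0')
    print({k:v for k,v in p.items() if k!='pixels'})
    for t in ['spacer_center','collar_center','post_seat']:
        print(t,[(np.round(d['centre'],3),round(d['confidence'],2)) for d in env.landmark_of(t,p)])
print(env.get_state())
E
```

```text
pics
{'fovy': 57.284697381529405, 'cx': 321.54565476829725, 'cy': 198.50432164897904, 'extrinsics': array([[-0.72151063,  0.69228332,  0.01289273,  0.36092084],
       [-0.47688906, -0.51035014,  0.7156253 ,  0.17688642],
       [ 0.50199526,  0.51018286,  0.69836539, -1.08058987],
       [ 0.        ,  0.        ,  0.        ,  1.        ]]), 'shot': 1}
spacer_center [(array([0.45 , 0.216, 0.009]), 0.97), (array([0.363, 0.14 , 0.017]), 0.92), (array([0.336, 0.266, 0.014]), 0.7)]
collar_center [(array([0.616, 0.272, 0.022]), 0.91), (array([0.537, 0.045, 0.028]), 0.39)]
post_seat [(array([0.541, 0.045, 0.031]), 0.7)]
{'fovy': 52.89169207814745, 'cx': 318.9192634490909, 'cy': 196.1256650637504, 'extrinsics': array([[-2.90001440e-03, -9.99953607e-01,  9.18554780e-03,
        -7.09491476e-04],
       [ 9.93377545e-01, -1.82564592e-03,  1.14881331e-01,
        -4.94409390e-01],
       [-1.14859232e-01,  9.45787443e-03,  9.93336753e-01,
        -8.79466587e-01],
       [ 0.00000000e+00,  0.00000000e+00,  0.00000000e+00,
         1.00000000e+00]]), 'shot': 2}
spacer_center [(array([0.34 , 0
[... 192 characters left out ...]
 0.84)]
{'clock': 0.4, 'joint_pos': array([1.17040459e+00, 3.13338379e-01, 4.59260856e-02, 1.30361299e+00,
       1.20772547e-05, 1.43119888e+00]), 'qvel': array([-0.00030384, -0.00016911,  0.00107043, -0.00057176,  0.00255301,
       -0.00062394]), 'tau': array([-9.21406354e-04, -4.79896224e+01,  2.98392570e+01,  5.07656208e-03,
       -1.32469513e-04, -2.73321163e-06]), 'tcp_pos': array([0.14824733, 0.55550904, 0.23117315]), 'orientation': array([-3.63548266e-05,  1.30027926e-01,  9.91510325e-01, -1.08722525e-04]), 'wrist_force': array([-0.25671566, -0.07573491,  0.1217402 ]), 'ft_torque': array([-0.01852183,  0.01200407, -0.07143506]), 'grip_force': 0.0, 'finger_gap': 0.08521956379972388}
```

View pics/top0.png

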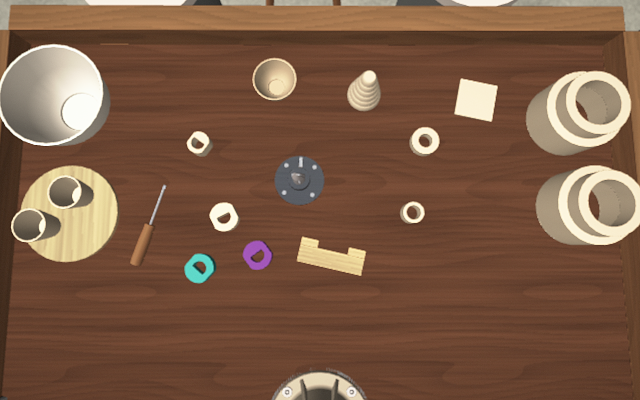

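View pics/scene0.png

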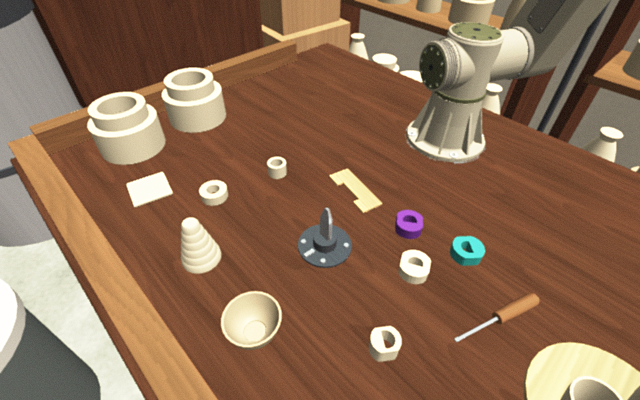

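Candidates (top picture): D-bored cream ring (224,217) = spacer; plain wide ring (424,141), purple (257,255) and turquoise (200,268) are not; D-bored small (199,143) = collar; plain small ring (412,212) is not. Post at (299,180), its bar toward image-up. A close crop to check the choice:

Run:
```python
import cv2,numpy as np
t=cv2.imread('pics/top0.png')
c=[cv2.resize(t[y-25:y+25,x-25:x+25],(260,260),interpolation=cv2.INTER_CUBIC) for x,y in [(224,217),(199,143),(299,178),(424,141),(412,212),(257,255)]]
cv2.imwrite('pics/crop.png',np.vstack([np.hstack(c[:3]),np.hstack(c[3:])]))
```

```text
(no output)
```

View pics/crop.png

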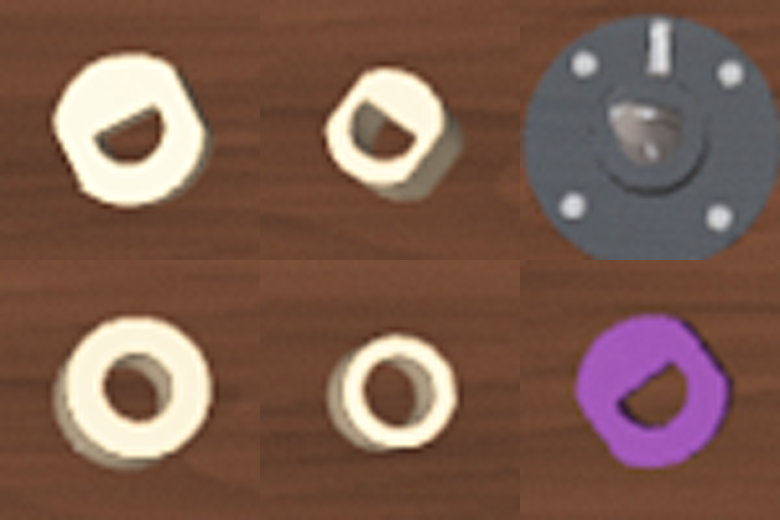

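Crop confirms: cream D-bored wide ring with flats (spacer, yaw ≈ +25°), cream D-bored narrow ring (collar, yaw ≈ −39°), and post with the flat/bar at image-up (≈ world +x). The other cream rings are round-bored. Moving over the spacer.

Emit:
move_arm([
  [[-379,-251,10],[0,0,-4],-1],
  [[-379,-251,10],[0,0,-4],-1],
  [[-379,-251,10],[0,0,-4],-1],
  [[-379,-251,10],[0,0,-4],-1],
  [[-379,-251,10],[0,0,-4],-1],
])

```text
clock: 1.02
tcp_pos: [0.3418, 0.3384, 0.2253]
orientation: [0.001, -0.218, 0.976, 0.0]
wrist_force: [1.2, 1.5, 0.0]
finger_gap: 0.0854
grip_force: 0.0
```

Emit:
move_arm([
  [[0,0,0],[0,0,0],-1],
])

```text
clock: 1.15
tcp_pos: [0.3434, 0.3368, 0.2251]
orientation: [0.0, -0.213, 0.977, -0.0]
wrist_force: [-0.2, 0.2, 0.1]
finger_gap: 0.0856
grip_force: 0.0
```

```bash
cat >> h.py <<'E'
def T():
    s=env.get_state(); M=np.eye(4); q=s['orientation']
    M[:3,:3]=R.from_quat([q[1],q[2],q[3],q[0]]).as_matrix(); M[:3,3]=s['tcp_pos']; return M,s
def yaw(M): return (np.degrees(np.arctan2(M[1,1],M[0,1]))-90+90)%180-90
def to(x,y,z,psi):
    """shift (mm) and turn (10 deg) bringing TCP to x,y,z, pointing down, tool y at psi+90 (mod 180)"""
    M,s=T(); a=np.radians(psi); best=None
    for k in (0,np.pi):
        c,n=np.cos(a+k),np.sin(a+k)
        W=np.array([[c,-n,0],[n,c,0],[0,0,1]])@np.diag([-1.,1,-1])
        r=R.from_matrix(M[:3,:3].T@W).as_rotvec()
        if best is None or np.linalg.norm(r)<np.linalg.norm(best): best=r
    d=M[:3,:3].T@(np.array([x,y,z])-M[:3,3])
    print('shift',np.round(d*1000,1),'turn',np.round(np.degrees(best)/10,2),'| now',np.round(M[:3,3],4),'yaw',round(yaw(M),2),'j6',round(s['joint_pos'][5],2))
def cam(p,M=None):
    """K, world->cv camera"""
    f=200/np.tan(np.radians(p['fovy']/2)); K=np.array([[f,0,p['cx']],[0,f,p['cy']],[0,0,1.]])
    E=p['extrinsics'] if 'extrinsics' in p else np.linalg.inv(M@p['mount'])
    return K,np.diag([1.,-1,-1,1])@E
def onplane(uv,z,K,E):
    uv=np.atleast_2d(uv).astype(float); r=(E[:3,:3].T@np.linalg.inv(K)@np.c_[uv,np.ones(len(uv))].T).T
    c=-E[:3,:3].T@E[:3,3]; return c+r*((z-c[2])/r[:,2])[:,None]
def proj(X,K,E):
    q=K@(E[:3,:3]@np.atleast_2d(X).T+E[:3,3:]); return (q[:2]/q[2]).T
E
python3 -c "
from h import *
to(.4505,.216,.2,25)"
```

```text
shift [ -47.  -154.4   25.2] turn [-0.    0.   -0.04] | now [0.3434 0.3368 0.2251] yaw 24.65 j6 0.18
```

Emit:
move_arm([
  [[-47,-154,15],[0,0,0],-1],
  [[-47,-154,15],[0,0,0],-1],
  [[-47,-154,15],[0,0,0],-1],
  [[-47,-154,15],[0,0,0],-1],
  [[-47,-154,15],[0,0,0],-1],
])

```text
clock: 1.78
tcp_pos: [0.4479, 0.2209, 0.21]
orientation: [-0.0, -0.217, 0.976, 0.0]
wrist_force: [0.9, 0.4, -0.2]
finger_gap: 0.0851
grip_force: 0.0
```

Run:
```python
from h import *
M,s=T(); p=env.read_camera('wrist'); save(p,'w1'); np.savez('w1',M=M)
print({k:v for k,v in p.items() if k!='pixels'}); K,E=cam(p,M)
print(s['tcp_pos'],yaw(M),proj([[.45,.216,.026],[.538,.046,.03]],K,E))
```

```text
{'fovy': 62.86701579352759, 'cx': 322.00042100045357, 'cy': 197.4501384837952, 'mount': array([[ 4.22638293e-05,  9.51903477e-01,  3.06398056e-01,
         7.81662696e-02],
       [ 9.99999994e-01, -1.06646421e-05, -1.04805231e-04,
         1.09391024e-04],
       [-9.64968383e-05,  3.06398059e-01, -9.51903472e-01,
        -1.43876204e-01],
       [ 0.00000000e+00,  0.00000000e+00,  0.00000000e+00,
         1.00000000e+00]]), 'shot': 3}
[0.4478537  0.22087988 0.2100081 ] 25.09949144615392 [[316.54832826 172.03420583]
 [129.36076634 180.20397144]]
```

View pics/w1.png

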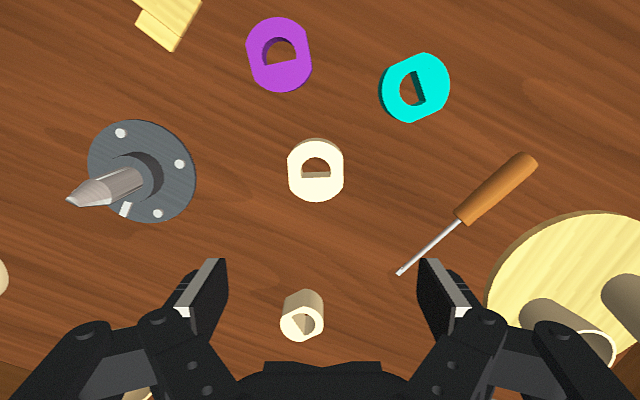

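The wrist view shows the spacer at (316,172) with bore flat at image-bottom, the collar at (302,318), the post base at (141,171) with bar at (126,208). Now fitting outlines.

```bash
cat >> h.py <<'E'
from scipy.optimize import least_squares
def fitring(p,K,E,uv,z,rad,half,psi0,thr=None):
    """fit circle-with-two-flats to the bright top face near pixel uv; returns x,y,psi deg,rms mm"""
    g=p['pixels'].min(2); x,y=map(int,uv); w=60
    g0=np.zeros_like(g); ys=slice(max(y-w,0),y+w); xs=slice(max(x-w,0),x+w); g0[ys,xs]=g[ys,xs]
    m=(g0>thr).astype(np.uint8)
    cs,_=cv2.findContours(m,cv2.RETR_EXTERNAL,cv2.CHAIN_APPROX_NONE)
    c=min([c for c in cs if len(c)>60],key=lambda c:np.hypot(*(c[:,0].mean(0)-[x,y])))[:,0]
    P=onplane(c,z,K,E)[:,:2]
    def f(q):
        d=P-q[:2]; t=np.arctan2(d[:,1],d[:,0])-q[2]
        return np.hypot(*d.T)-np.minimum(rad+q[3],(half+q[3])/np.maximum(abs(np.sin(t)),1e-3))
    r=least_squares(f,[*P.mean(0),np.radians(psi0),0],x_scale=[.01,.01,.1,.001],loss='soft_l1',f_scale=.0007)
    return r.x[:2],np.degrees(r.x[2]),r.x[3]*1000,np.sqrt(np.mean(f(r.x)**2))*1000
E
python3 - <<'E'
from h import *
M,s=T(); K0=None
p=env.read_camera('wrist'); K,E=cam(p,M)
for a in [((316,172),.026,.032,.028,25),((302,320),.036,.025,.021,-39)]:
    for thr in (120,150,180,200):
        try: print(thr,fitring(p,K,E,*a,thr=thr))
        except Exception as e: print(thr,e)
pt=env.read_camera('top'); Kt,Et=cam(pt)
for a in [((224,217),.026,.032,.028,25),((199,143),.036,.025,.021,-39)]:
    for thr in (150,180,200):
        try: print('top',thr,fitring(pt,Kt,Et,*a,thr=thr))
        except Exception as e: print(thr,e)
def big(p,x,y,w,h,n):
    c=cv2.cvtColor(p['pixels'],cv2.COLOR_RGB2BGR)[y:y+h,x:x+w]; return cv2.resize(c,(n,n),interpolation=cv2.INTER_CUBIC)
cv2.imwrite('pics/post.png',np.hstack([big(p,60,105,140,140,400),big(pt,265,145,70,70,400)]))
E
```

```text
120 (array([0.4502801 , 0.21463104]), np.float64(26.782610007544598), np.float64(-0.07393119188861559), np.float64(0.42594761200484327))
150 (array([0.45040977, 0.21473615]), np.float64(26.893131740622994), np.float64(-0.28160164853233366), np.float64(0.2761671937440938))
180 (array([0.45044678, 0.21473958]), np.float64(26.899134450925292), np.float64(-0.336071927701265), np.float64(0.2746792422755014))
200 (array([0.45048171, 0.21472731]), np.float64(27.679061160997808), np.float64(-0.6284569198390201), np.float64(0.39382259330295777))
120 (array([0.61758469, 0.27564518]), np.float64(-35.00233910199806), np.float64(1.1582701914907747), np.float64(6.476628196907734))
150 (array([0.62007406, 0.27533881]), np.float64(-36.03537998826153), np.float64(-0.3484389691577887), np.float64(0.3902982140272495))
180 (array([0.62026262, 0.27538623]), np.float64(-36.20585053356735), np.float64(-0.571829516591671), np.float64(0.38227210396955247))
200 (array([0.62017788, 0.27537874]), np.float64(-35.61138809905296), np.float64(-0.7985677267788763), np.float64(0.44997637654629324))
top 150 (array([0.44897003, 0.21291733]), np.float64(27.28367173816785), np.float64(-0.8951148469997042), np.float64(0.9899180052941087))
top 180 (array([0.44881525, 0.21284185]), np.float64(27.100137108155195), np.float64(-1.1237952924890886), np.float64(0.9515731727416831))
top 200 (array([0.44878083, 0.21288258]), np.float64(27.936350500262968), np.float64(-1.6157298477968747), np.float64(0.9534698838260263))
top 150 (array([0.50024853, 0.41932538]), np.float64(13.46624795006278), np.float64(42.103256153801894), np.float64(5.441901147002766))
180 min() iterable argument is empty
200 min() iterable argument is empty
```

View pics/post.png

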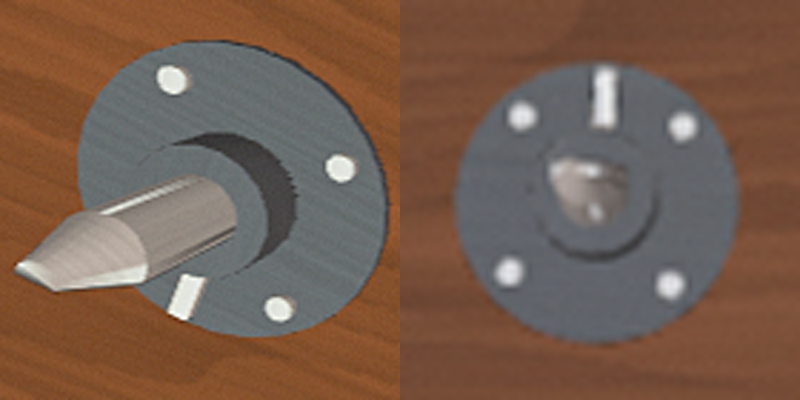

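Run:
```python
from h import *
M,s=T()
def circ(P,r0):
    f=lambda q:np.hypot(*(P-q[:2]).T)-q[2]
    r=least_squares(f,[*P.mean(0),r0],loss='soft_l1',f_scale=.0007); return r.x,np.sqrt(np.mean(f(r.x)**2))*1e3
pw=env.read_camera('wrist'); pt=env.read_camera('top')
for nm,p,box in [('w',pw,(75,105,215,235)),('t',pt,(265,145,335,215))]:
    K,E=cam(p,M); x0,y0,x1,y1=box
    im=p['pixels'].astype(int); m=np.zeros((400,640),np.uint8)
    m[y0:y1,x0:x1]=(im[...,0]-im[...,2]<12)[y0:y1,x0:x1]
    cs,_=cv2.findContours(m,cv2.RETR_EXTERNAL,cv2.CHAIN_APPROX_NONE); c=max(cs,key=cv2.contourArea)[:,0]
    P=onplane(c,.006,K,E)[:,:2]; print(nm,circ(P,.058))
    b=np.zeros((400,640),np.uint8); b[y0:y1,x0:x1]=(im.min(2)>185)[y0:y1,x0:x1]
    n,l,st,ce=cv2.connectedComponentsWithStats(b)
    for i in range(1,n):
        if st[i,4]>4: print(st[i,4],np.round(ce[i]),np.round(onplane(ce[i],.009,K,E)[0,:2],4))
M_=M
to(.4504,.2147,.10,26.9)
```

```text
w (array([0.53575061, 0.04603197, 0.05712809]), np.float64(16.960231686253962))
73 [120. 132.] [0.5025 0.0144]
69 [179. 163.] [0.5078 0.0799]
18 [104. 176.] [0.5555 0.011 ]
92 [101. 201.] [0.5859 0.015 ]
110 [124. 208.] [0.5828 0.0406]
57 [157. 213.] [0.5725 0.075 ]
t (array([0.53501255, 0.04401444, 0.05599339]), np.float64(0.6498084251712962))
24 [300. 162.] [0.5774 0.0412]
9 [286. 165.] [0.5697 0.0743]
10 [314. 167.] [0.5654 0.0092]
11 [284. 192.] [0.506  0.0789]
10 [312. 194.] [0.5005 0.0144]
shift [  0.5  -6.8 110.3] turn [ 0.    0.   -0.17] | now [0.4479 0.221  0.2103] yaw 25.17 j6 -0.14
```

Emit:
move_arm([
  [[0.5,-6.8,60],[0,0,-0.17],-1],
  [[0.5,-6.8,120],[0,0,-0.17],-1],
  [[0.5,-6.8,175],[0,0,-0.17],-1],
  [[0.5,-6.8,203],[0,0,-0.17],-1],
  [[0.5,-6.8,203],[0,0,-0.17],-1],
])

```text
clock: 2.65
tcp_pos: [0.4485, 0.2135, 0.0051]
orientation: [-0.003, -0.232, 0.973, -0.0]
wrist_force: [-0.8, 0.2, 0.7]
finger_gap: 0.0854
grip_force: 0.0
```

Run:
```python
from h import *
to(.4504,.2147,.007,26.9)
p=env.read_camera('wrist');save(p,'w2')
```

```text
shift [-2.2  0.2 -1.9] turn [ 0.01 -0.03 -0.01] | now [0.4485 0.2135 0.0051] yaw 26.81 j6 -0.19
```

View pics/w2.png

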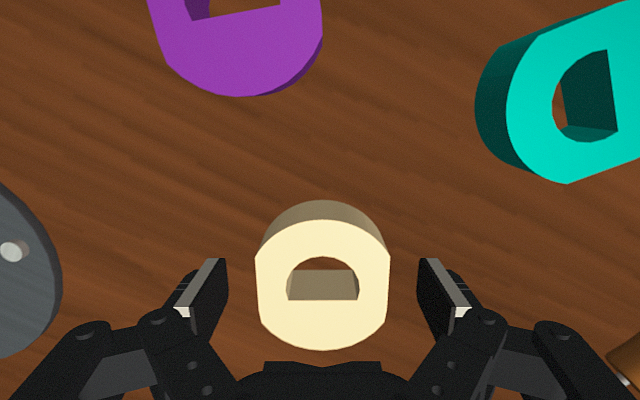

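Spacer is centred between the fingers at (322,285). Closing.

Emit:
move_arm([
  [[-1.5,0,-2],[0,0,0],-1],
  [[-1.5,0,-2],[0,0,0],1],
  [[-1.5,0,-2],[0,0,0],1],
  [[-1.5,0,-2],[0,0,0],1],
  [[-1.5,0,-2],[0,0,0],1],
], squeeze=50)

```text
clock: 3.32
tcp_pos: [0.4535, 0.2147, 0.0106]
orientation: [0.001, -0.231, 0.973, 0.0]
wrist_force: [-1.2, -0.4, 7.3]
finger_gap: 0.0546
grip_force: 52.3
```

Emit:
move_arm([
  [[0,0,0],[0,0,0],1],
  [[0,0,0],[0,0,0],1],
  [[0,0,-60],[0,0,0],1],
  [[0,0,-120],[0,0,0],1],
  [[0,0,-165],[0,0,0],1],
])

```text
clock: 3.95
tcp_pos: [0.4528, 0.2144, 0.1771]
orientation: [0.001, -0.231, 0.973, 0.0]
wrist_force: [-0.1, 0.8, -1.0]
finger_gap: 0.0547
grip_force: 54.6
```

Run:
```python
from h import *
to(.5357,.046,.20,-4.2)
p=env.read_camera('wrist');save(p,'w3')
```

```text
shift [   1.7 -187.7  -22.8] turn [0.   0.02 3.1 ] | now [0.4528 0.2144 0.1771] yaw 26.76 j6 -0.19
```

View pics/w3.png

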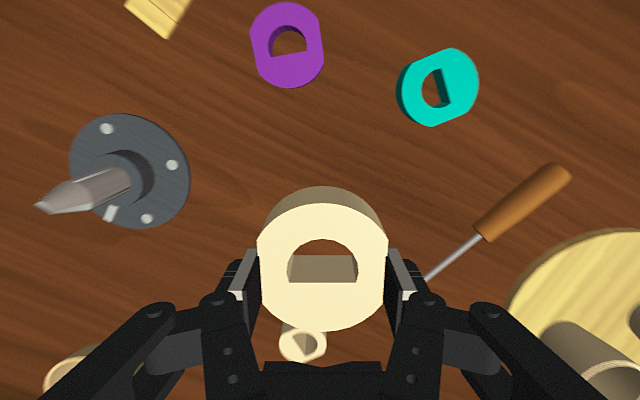

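Spacer is held, top face centred at (322,268). Measure its in-hand pose.

```bash
cat >> h.py <<'E'
def inhand(rad,half,height,thr,uv,zs):
    M,s=T(); p=env.read_camera('wrist'); K,E=cam(p,M)
    for z in zs:
        c,a,o,e=fitring(p,K,E,uv,z,rad,half,yaw(M),thr=thr)
        d=M[:3,:3].T@(np.array([*c,z-height/2])-M[:3,3])
        print('ztop',z,'c',np.round(c,4),'psi',round(a,2),'off',round(o,2),'rms',round(e,2),'in tool mm',np.round(d*1e3,1),'dpsi',round(a-yaw(M),2))
    return p,M
E
sed -i 's/w=60/w=80/' h.py
python3 - <<'E'
from h import *
z=T()[0][2,3]
inhand(.032,.028,.026,190,(322,265),z+np.array([.011,.014,.017,.02]))
E
```

```text
ztop 0.1937111392679957 c [0.4578 0.2155] psi 24.65 off -1.62 rms 9.44 in tool mm [-2.1 -0.8  2. ] dpsi -2.1
ztop 0.19671113926799572 c [0.4561 0.2146] psi 24.69 off -2.28 rms 9.22 in tool mm [-0.3 -0.8 -1. ] dpsi -2.07
ztop 0.19971113926799572 c [0.4544 0.2138] psi 24.85 off -2.95 rms 8.99 in tool mm [ 1.5 -0.8 -4. ] dpsi -1.91
ztop 0.2027111392679957 c [0.4528 0.213 ] psi 24.93 off -3.63 rms 8.76 in tool mm [ 3.3 -0.8 -7. ] dpsi -1.83
```

Emit:
move_arm([
  [[2,-40,-23],[0,0,1],1],
  [[2,-85,-23],[0,0,2],1],
  [[2,-130,-23],[0,0,3],1],
  [[2,-130,-23],[0,0,3.1],1],
  [[2,-130,-23],[0,0,3.1],1],
])

```text
clock: 4.68
tcp_pos: [0.5082, 0.0974, 0.1962]
orientation: [-0.001, 0.037, 0.999, 0.0]
wrist_force: [0.8, 1.2, 0.3]
finger_gap: 0.0547
grip_force: 54.6
```

Run:
```python
from h import *
M,s=T(); z=M[2,3]
p=env.read_camera('wrist'); save(p,'w4'); q=dict(p); im=p['pixels'].copy(); 
keep=np.zeros((400,640),bool); keep[190:340,255:392]=1; im[~keep]=0; q['pixels']=im; K,E=cam(p,M)
for thr in (190,215):
  for zz in z+np.array([.012,.016,.020]):
    c,a,o,e=fitring(q,K,E,(322,265),zz,.032,.028,yaw(M),thr=thr)
    d=M[:3,:3].T@(np.array([*c,zz-.013])-M[:3,3]); print(thr,round(zz-z,3),round(a-yaw(M),2),round(o,2),round(e,2),np.round(d*1e3,1))
```

```text
190 0.012 -1.36 -2.5 4.64 [-3.1 -0.3  1. ]
190 0.016 -2.25 -3.39 4.5 [-0.7 -0.3 -3. ]
190 0.02 -4.3 -4.3 4.36 [ 1.8 -0.3 -7. ]Traceback (most recent call last):
  File "<stdin>", line 7, in <module>
  File "h.py", line 36, in fitring
    c=min([c for c in cs if len(c)>60],key=lambda c:np.hypot(*(c[:,0].mean(0)-[x,y])))[:,0]
      ~~~^^^^^^^^^^^^^^^^^^^^^^^^^^^^^^^^^^^^^^^^^^^^^^^^^^^^^^^^^^^^^^^^^^^^^^^^^^^^^
ValueError: min() iterable argument is empty
```

View pics/w4.png

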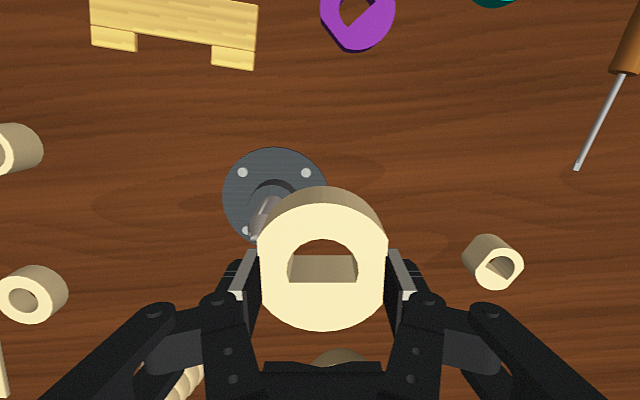

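Ring top face spans cols 257–388, rows 203–332, bore flat at row 283: squarely held, its axis about +3.8 mm in tool x, bottom about 7 mm beyond TCP height. Post base at (275,195) with screws (242,172), (306,173). Recheck the post from this view.

Run:
```python
from h import *
M,s=T(); p=env.read_camera('wrist'); K,E=cam(p,M)
im=p['pixels'].astype(int); b=np.zeros((400,640),np.uint8); b[150:200,225:320]=(im.min(2)>150)[150:200,225:320]
n,l,st,ce=cv2.connectedComponentsWithStats(b)
S=[]
for i in range(1,n):
    if st[i,4]>10: P=onplane(ce[i],.0085,K,E)[0,:2]; S.append(P); print(st[i,4],ce[i],P)
S=np.array(S)[:2]; d=S[1]-S[0]; psi=np.arctan2(d[1],d[0])-np.pi/2
psi=(psi+np.pi/2)%np.pi-np.pi/2
print(np.degrees(psi),S.mean(0)+.0324*np.array([np.cos(psi),np.sin(psi)]))
m=np.zeros((400,640),np.uint8); m[140:245,215:258]=(im[...,0]-im[...,2]<12)[140:245,215:258]; m[140:185,258:335]=(im[...,0]-im[...,2]<12)[140:185,258:335]
cs,_=cv2.findContours(m,cv2.RETR_EXTERNAL,cv2.CHAIN_APPROX_NONE); c=max(cs,key=cv2.contourArea)[:,0]
c=c[(c[:,1]<182)|(c[:,0]<235)]; c=c[(c[:,1]<180)]
P=onplane(c,.006,K,E)[:,:2]
f=lambda q:np.hypot(*(P-q[:2]).T)-.0577
r=least_squares(f,[.536,.046],loss='soft_l1',f_scale=.0007); print('plate',r.x,len(P),np.sqrt(np.mean(r.fun**2)))
# ring axis offset (+.0038 tool x) applied
a=np.radians(-4.2); tx=np.array([-np.cos(a),-np.sin(a)])
for cx,cy in [(.5358,.0460)]: t=np.array([cx,cy])-.0038*tx; print(t); to(*t,.16,-4.2)
```

```text
73 [241.60273973 171.79452055] [0.50233181 0.01488708]
72 [305.06944444 172.26388889] [0.50761083 0.08058905]
-4.5937347910363915 [0.53726724 0.04514315]
plate [0.53697703 0.04590823] 112 0.0003210026715950682
[0.5395898  0.04572169]
shift [-35.1 -50.   36.5] turn [ 0.   -0.01  0.01] | now [0.5082 0.0981 0.1966] yaw -4.13 j6 0.11
```

Emit:
move_arm([
  [[-36,-50,15],[0,0,0],1],
  [[-36,-50,36],[0,0,0],1],
  [[-36,-50,50],[0,0,0],1],
  [[-36,-50,50],[0,0,0],1],
])

```text
clock: 5.28
tcp_pos: [0.5397, 0.0459, 0.1458]
orientation: [-0.002, 0.036, 0.999, 0.0]
wrist_force: [0.6, -0.9, -1.2]
finger_gap: 0.0546
grip_force: 54.6
```

Run:
```python
from h import *
to(.5406,.0455,.105,-4.3)
p=env.read_camera('wrist'); save(p,'w5a'); q=env.read_camera('scene')
cv2.imwrite('pics/w5.png',cv2.resize(cv2.cvtColor(np.hstack([p['pixels'][150:350,222:422],q['pixels'][120:320,225:425]]),cv2.COLOR_RGB2BGR),(800,400)))
```

```text
shift [-1.  -0.3 40.8] turn [ 0.   -0.02  0.02] | now [0.5397 0.0459 0.1458] yaw -4.13 j6 0.01
```

View pics/w5.png

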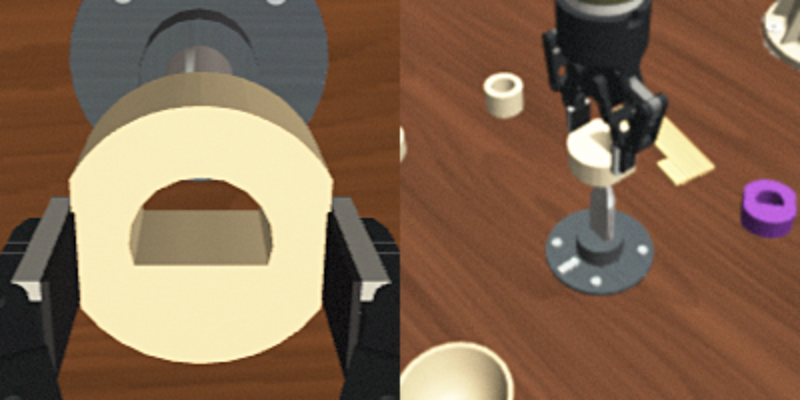

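The ring is over the post, the post seen centred under it (crop 200,70). Descending in steps, watching the force.

Emit:
move_arm([
  [[-1,-0.3,10],[0,0,0],1],
  [[-1,-0.3,20],[0,0,0],1],
  [[-1,-0.3,30],[0,0,0],1],
  [[-1,-0.3,40],[0,0,0],1],
  [[-1,-0.3,50],[0,0,0],1],
])

```text
clock: 6.0
tcp_pos: [0.5421, 0.0444, 0.0962]
orientation: [-0.0, 0.037, 0.999, 0.0]
wrist_force: [0.1, 0.1, -0.7]
finger_gap: 0.0543
grip_force: 54.6
```

Emit:
move_arm([
  [[0,0,8],[0,0,0],1],
  [[0,0,16],[0,0,0],1],
  [[0,0,24],[0,0,0],1],
])

```text
clock: 6.38
tcp_pos: [0.5415, 0.0446, 0.0724]
orientation: [-0.001, 0.037, 0.999, 0.0]
wrist_force: [-2.4, 1.1, 1.0]
finger_gap: 0.0544
grip_force: 54.8
```

Emit:
move_arm([
  [[0.5,0.5,8],[0,0,0],1],
  [[0.5,0.5,16],[0,0,0],1],
  [[0.5,0.5,24],[0,0,0],1],
  [[0.5,0.5,29],[0,0,0],1],
  [[0.5,0.5,29],[0,0,0],1],
])

```text
clock: 7.0
tcp_pos: [0.5415, 0.0449, 0.0434]
orientation: [-0.0, 0.037, 0.999, 0.0]
wrist_force: [-2.8, 1.0, -1.3]
finger_gap: 0.0542
grip_force: 54.6
```

Low forces; open to let it drop, then rise straight up.

Emit:
move_arm([
  [[0,0,0],[0,0,0],-1],
  [[0,0,0],[0,0,0],-1],
  [[0,0,0],[0,0,0],-1],
  [[0,0,0],[0,0,0],-1],
])

```text
clock: 7.5
tcp_pos: [0.5422, 0.0449, 0.0443]
orientation: [0.0, 0.037, 0.999, 0.0]
wrist_force: [-0.2, 1.0, -0.1]
finger_gap: 0.0854
grip_force: 0.0
```

Emit:
move_arm([
  [[0,0,-40],[0,0,0],-1],
  [[0,0,-90],[0,0,0],-1],
  [[0,0,-140],[0,0,0],-1],
  [[0,0,-140],[0,0,0],-1],
])

```text
clock: 8.0
tcp_pos: [0.5448, 0.0448, 0.1888]
orientation: [0.005, 0.037, 0.999, -0.0]
wrist_force: [1.5, -0.8, 0.5]
finger_gap: 0.0853
grip_force: 0.0
```

Run:
```python
from h import *
to(.6195,.2754,.12,-36)
M,s=T(); p=env.read_camera('wrist'); q=env.read_camera('scene')
np.savez('w6',pix=p['pixels'],M=M)
cv2.imwrite('pics/w6.png',cv2.resize(cv2.cvtColor(np.hstack([p['pixels'][100:300,222:422],q['pixels'][120:320,225:425]]),cv2.COLOR_RGB2BGR),(800,400)))
K,E=cam(p,M)
for thr in (150,180): print(fitring(p,K,E,proj([[.5368,.0458,.056]],K,E)[0],.056,.032,.028,-4.3,thr=thr))
```

```text
shift [-56.8 235.5  69.3] turn [0.02 0.05 3.18] | now [0.5448 0.0448 0.1888] yaw -4.24 j6 0.01
(array([0.5384146 , 0.04545108]), np.float64(-3.365308959511056), np.float64(0.1398863225256856), np.float64(1.342719458191905))
(array([0.53841837, 0.04540681]), np.float64(-4.339324966685573), np.float64(-0.07854235669630001), np.float64(1.3031895225290526))
```

View pics/w6.png

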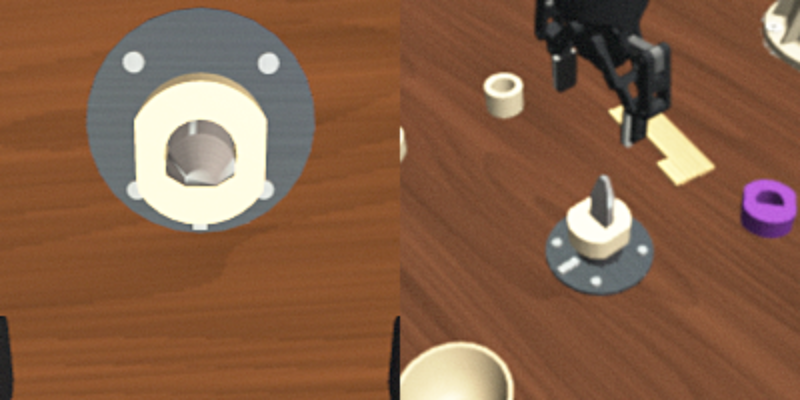

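Spacer sits home on the shoulder (top face at 56 mm fits its size and yaw −4.3°, same as the post). Now the collar.

Emit:
move_arm([
  [[-57,236,0],[0,0,3.2],-1],
  [[-57,236,0],[0,0,3.2],-1],
  [[-57,236,0],[0,0,3.2],-1],
  [[-57,236,0],[0,0,3.2],-1],
  [[-57,236,0],[0,0,3.2],-1],
])

```text
clock: 8.72
tcp_pos: [0.6153, 0.28, 0.1801]
orientation: [-0.002, 0.309, 0.951, -0.001]
wrist_force: [0.5, 0.0, 0.1]
finger_gap: 0.0852
grip_force: 0.0
```

Run:
```python
from h import *
M,s=T(); p=env.read_camera('wrist'); K,E=cam(p,M)
uv=proj([[.62,.2754,.036]],K,E)[0]; print(uv)
for thr in (150,180,195): print(fitring(p,K,E,uv,.036,.025,.021,-36,thr=thr))
to(.6200,.2754,.12,-36)
```

```text
[321.00403667 189.93713433]
(array([0.6182862 , 0.27530505]), np.float64(-36.02022268657508), np.float64(0.5720362545074124), np.float64(1.6828533164164547))
(array([0.61914647, 0.27440232]), np.float64(-36.49038572225453), np.float64(-0.2442562161578636), np.float64(0.2554152806546406))
(array([0.6192022 , 0.27433089]), np.float64(-36.040117732403694), np.float64(-0.31543261074350376), np.float64(0.245487072033688))
shift [-5.7  1.2 60.6] turn [-0.02 -0.02 -0.  ] | now [0.6149 0.2779 0.1806] yaw -36.04 j6 0.93
```

Emit:
move_arm([
  [[-5.6,0,50],[0,0,0],-1],
  [[-5.6,0,100],[0,0,0],-1],
  [[-5.6,0,120],[0,0,0],-1],
  [[-5.6,0,120],[0,0,0],-1],
])

```text
clock: 9.28
tcp_pos: [0.618, 0.2705, 0.0609]
orientation: [-0.003, 0.312, 0.95, -0.002]
wrist_force: [0.4, -0.4, 0.2]
finger_gap: 0.0854
grip_force: 0.0
```

Run:
```python
from h import *
M,s=T(); p=env.read_camera('wrist'); K,E=cam(p,M)
uv=proj([[.6192,.2744,.036]],K,E)[0]; print(uv)
for thr in (180,195): print(fitring(p,K,E,uv,.036,.025,.021,-36,thr=thr))
to(.6192,.2744,.010,-36.3)
```

```text
[328.60345539 236.07833583]
(array([0.61907066, 0.27549793]), np.float64(-36.091738416642876), np.float64(0.6449815870038923), np.float64(2.807233483711304))
(array([0.61982345, 0.27465878]), np.float64(-36.026479830946116), np.float64(0.06059994071322411), np.float64(0.18422504364773729))
shift [ 2.1  2.6 53. ] turn [-0.01 -0.01 -0.  ] | now [0.6195 0.2711 0.063 ] yaw -36.32 j6 0.93
```

Emit:
move_arm([
  [[1.5,3,25],[0,0,0],-1],
  [[1.5,3,52],[0,0,0],-1],
  [[1.5,3,52],[0,0,0],-1],
])

```text
clock: 9.7
tcp_pos: [0.6202, 0.2752, 0.0115]
orientation: [-0.001, 0.311, 0.95, -0.001]
wrist_force: [-0.9, -0.1, 0.9]
finger_gap: 0.0855
grip_force: 0.0
```

Emit:
move_arm([
  [[0,0,0],[0,0,0],1],
  [[0,0,0],[0,0,0],1],
  [[0,0,0],[0,0,0],1],
  [[0,0,0],[0,0,0],1],
  [[0,0,0],[0,0,0],1],
])

```text
clock: 10.32
tcp_pos: [0.6224, 0.2764, 0.014]
orientation: [0.001, 0.311, 0.95, 0.001]
wrist_force: [0.3, -0.4, 6.0]
finger_gap: 0.0413
grip_force: 52.3
```

Emit:
move_arm([
  [[0,0,0],[0,0,0],1],
  [[0,0,0],[0,0,0],1],
  [[0,0,-60],[0,0,0],1],
  [[0,0,-120],[0,0,0],1],
  [[0,0,-170],[0,0,0],1],
])

```text
clock: 10.95
tcp_pos: [0.6213, 0.2762, 0.1848]
orientation: [0.001, 0.311, 0.95, 0.001]
wrist_force: [0.8, 0.1, -0.5]
finger_gap: 0.0412
grip_force: 51.5
```

```bash
cat >> h.py <<'E'
def held(rad,half,height,box,thr,dz):
    M,s=T(); z=M[2,3]; p=env.read_camera('wrist'); K,E=cam(p,M)
    x0,y0,x1,y1=box; im=np.zeros_like(p['pixels']); im[y0:y1,x0:x1]=p['pixels'][y0:y1,x0:x1]; q=dict(p,pixels=im)
    for d in dz:
        c,a,o,e=fitring(q,K,E,((x0+x1)/2,(y0+y1)/2),z+d,rad,half,yaw(M),thr=thr)
        t=M[:3,:3].T@(np.array([*c,z+d-height])-M[:3,3]); print(thr,d,'dpsi',round(a-yaw(M),2),'off',round(o,2),'rms',round(e,2),'bottom in tool',np.round(t*1e3,1))
    # row/column profile of the bright face
    g=p['pixels'].min(2); b=g>thr
    for r in range(190,350,10): w=np.flatnonzero(b[r,250:400]); print(r,(w.min()+250,w.max()+250,len(w)) if len(w) else None,end=' ')
E
python3 - <<'E'
from h import *
held(.025,.021,.036,(265,180,380,350),170,[.02,.024,.028])
to(.5368,.0458,.2,-4.3)
E
```

```text
170 0.02 dpsi 0.08 off 0.06 rms 0.36 bottom in tool [-0.3  0.3 16. ]
170 0.024 dpsi 0.12 off -0.71 rms 0.3 bottom in tool [ 2.2  0.3 12. ]
170 0.028 dpsi 0.03 off -1.47 rms 0.24 bottom in tool [4.8 0.3 8. ]
190 None 200 None 210 None 220 None 230 (np.int64(310), np.int64(335), 26) 240 (np.int64(286), np.int64(358), 73) 250 (np.int64(275), np.int64(369), 75) 260 (np.int64(272), np.int64(372), 45) 270 (np.int64(274), np.int64(370), 26) 280 (np.int64(274), np.int64(370), 21) 290 (np.int64(256), np.int64(389), 35) 300 (np.int64(275), np.int64(369), 95) 310 (np.int64(275), np.int64(368), 94) 320 (np.int64(286), np.int64(358), 73) 330 (np.int64(308), np.int64(335), 28) 340 None shift [ -66.4 -238.    -9.2] turn [ 0.04  0.05 -3.19] | now [0.624  0.277  0.1926] yaw -36.23 j6 0.93
```

Emit:
move_arm([
  [[-66,-238,0],[0,0,-3.2],1],
  [[-66,-238,0],[0,0,-3.2],1],
  [[-66,-238,0],[0,0,-3.2],1],
  [[-66,-238,0],[0,0,-3.2],1],
  [[-66,-238,0],[0,0,-3.2],1],
])

```text
clock: 11.62
tcp_pos: [0.532, 0.0417, 0.1821]
orientation: [-0.0, 0.04, 0.999, -0.0]
wrist_force: [0.5, -0.0, -1.8]
finger_gap: 0.041
grip_force: 51.7
```

Emit:
move_arm([
  [[0,0,0],[0,0,0],1],
  [[0,0,0],[0,0,0],1],
])

```text
clock: 11.88
tcp_pos: [0.5341, 0.0461, 0.182]
orientation: [0.0, 0.036, 0.999, 0.0]
wrist_force: [-0.1, 0.6, -2.1]
finger_gap: 0.0412
grip_force: 51.7
```

Run:
```python
from h import *
to(.5382,.045,.14,-4.3)
held(.025,.021,.036,(265,180,380,350),170,[.022])
```

```text
shift [-4.2 -0.8 42. ] turn [0.   0.   0.01] | now [0.5341 0.0461 0.182 ] yaw -4.16 j6 0.01
170 0.022 dpsi 0.21 off -0.31 rms 0.33 bottom in tool [ 0.7  0.2 14. ]
190 (np.int64(289), np.int64(353), 28) 200 (np.int64(290), np.int64(353), 30) 210 (np.int64(285), np.int64(357), 11) 220 None 230 (np.int64(310), np.int64(335), 26) 240 (np.int64(286), np.int64(358), 73) 250 (np.int64(275), np.int64(369), 75) 260 (np.int64(272), np.int64(372), 45) 270 (np.int64(274), np.int64(370), 26) 280 (np.int64(274), np.int64(370), 21) 290 (np.int64(256), np.int64(389), 35) 300 (np.int64(275), np.int64(369), 95) 310 (np.int64(275), np.int64(368), 94) 320 (np.int64(286), np.int64(358), 73) 330 (np.int64(308), np.int64(335), 28) 340 None
```

Align and descend until just over the taper.

Emit:
move_arm([
  [[-4,-1,15],[0,0,0],1],
  [[-4,-1,30],[0,0,0],1],
  [[-4,-1,45],[0,0,0],1],
  [[-4,-1,60],[0,0,0],1],
  [[-4,-1,60],[0,0,0],1],
])

```text
clock: 12.55
tcp_pos: [0.5362, 0.0439, 0.1202]
orientation: [-0.002, 0.037, 0.999, 0.0]
wrist_force: [-0.2, -0.4, -1.5]
finger_gap: 0.0412
grip_force: 51.6
```

```bash
python3 -c "
from h import *
to(.5382,.045,.10,-4.3)"
```

```text
shift [-1.9  1.3 20.2] turn [ 0.   -0.02  0.01] | now [0.5362 0.0439 0.1202] yaw -4.24 j6 0.01
```

Emit:
move_arm([
  [[-1.5,1,8],[0,0,0],1],
  [[-1.5,1,16],[0,0,0],1],
  [[-1.5,1,24],[0,0,0],1],
  [[-1.5,1,24],[0,0,0],1],
])

```text
clock: 13.05
tcp_pos: [0.5385, 0.0447, 0.0972]
orientation: [-0.001, 0.037, 0.999, 0.0]
wrist_force: [0.2, -0.3, -1.4]
finger_gap: 0.0411
grip_force: 51.7
```

Emit:
move_arm([
  [[0,0,8],[0,0,0],1],
  [[0,0,16],[0,0,0],1],
  [[0,0,23],[0,0,0],1],
  [[0,0,23],[0,0,0],1],
])

```text
clock: 13.55
tcp_pos: [0.5385, 0.0447, 0.0742]
orientation: [-0.001, 0.037, 0.999, 0.0]
wrist_force: [0.1, 1.0, -1.1]
finger_gap: 0.0411
grip_force: 51.7
```

Inside the bore without contact; 2 mm further, then release and rise.

Emit:
move_arm([
  [[0,0,2],[0,0,0],1],
  [[0,0,2],[0,0,0],1],
])

```text
clock: 13.8
tcp_pos: [0.5393, 0.0447, 0.0731]
orientation: [0.0, 0.037, 0.999, 0.0]
wrist_force: [0.2, 0.2, -0.6]
finger_gap: 0.0409
grip_force: 51.7
```

Emit:
move_arm([
  [[0,0,0],[0,0,0],-1],
  [[0,0,0],[0,0,0],-1],
  [[0,0,0],[0,0,0],-1],
  [[0,0,0],[0,0,0],-1],
])

```text
clock: 14.3
tcp_pos: [0.5393, 0.0447, 0.0731]
orientation: [0.0, 0.037, 0.999, 0.0]
wrist_force: [0.4, -0.2, 0.5]
finger_gap: 0.0854
grip_force: 0.0
```

Emit:
move_arm([
  [[0,0,-40],[0,0,0],-1],
  [[0,0,-90],[0,0,0],-1],
  [[0,0,-130],[0,0,0],-1],
  [[0,0,-130],[0,0,0],-1],
  [[0,0,-130],[0,0,0],-1],
])

```text
clock: 14.92
tcp_pos: [0.5389, 0.0447, 0.2026]
orientation: [-0.0, 0.037, 0.999, 0.0]
wrist_force: [0.1, 0.0, -0.5]
finger_gap: 0.0854
grip_force: 0.0
```

Run:
```python
from h import *
M,s=T(); p=env.read_camera('wrist'); K,E=cam(p,M)
for z in (.092,.096,.1):
  uv=proj([[.5375,.0454,z]],K,E)[0]
  for thr in (170,200): print(z,fitring(p,K,E,uv,z,.025,.021,-4.3,thr=thr))
for c in ('scene','top','wrist'):
  M,s=T(); p=env.read_camera(c); K,E=cam(p,M)
  for t in ('spacer_center','collar_center'): print(c,t,[(np.round(d['centre'],3),round(d['confidence'],2)) for d in env.landmark_of(t,p)])
# scene view: collar top face height and gap check
p=env.read_camera('scene'); K,E=cam(p); u,v=np.round(proj([[.5375,.0454,.074]],K,E)[0]).astype(int)
print(u,v,p['pixels'][v-35:v+40:2,u,:].min(1))
print(proj([[.5375,.0454,z] for z in (.03,.056,.092,.11)],K,E))
# silhouette residual for the scene camera
def sil(dz):
    a=np.linspace(0,2*np.pi,90); ps=np.radians(-4.3); m=np.zeros((400,640),np.uint8)
    for R_,h,z0,z1 in [(.032,.028,.03,.056),(.025,.021,.056+dz,.092+dz)]:
        r=np.minimum(R_,h/np.maximum(abs(np.sin(a)),1e-3)); X=np.c_[.5377+r*np.cos(a+ps),.0453+r*np.sin(a+ps)]
        P=np.vstack([np.c_[X,0*a+z0],np.c_[X,0*a+z1]]); cv2.fillConvexPoly(m,cv2.convexHull(proj(P,K,E).astype(np.float32)).astype(int),1)
    return m
im=p['pixels'].astype(int); b=((im[...,0]-im[...,2]>8)&(im.min(2)>85)).astype(np.uint8); b[:200-60]=0; b[280:]=0; b[:,:280]=0; b[:,370:]=0
for dx in (-2,0,2):
  for dz in (0,.003,.006,.01): print(dx,dz,(np.roll(sil(dz),dx,1)!=b).sum(),end=' ')
```

```text
0.092 (array([0.53129978, 0.04582964]), np.float64(-3.9171414724903446), np.float64(4.685052041069885), np.float64(1.2926703126763208))
0.092 (array([0.5313172, 0.0458714]), np.float64(-3.2485620178939794), np.float64(4.496314271781697), np.float64(1.3328444941337063))
0.096 (array([0.53020197, 0.04591117]), np.float64(-3.9686529533431054), np.float64(4.229978529543453), np.float64(1.2664697528468072))
0.096 (array([0.53021587, 0.0459609 ]), np.float64(-4.475757399455533), np.float64(4.040090353384392), np.float64(1.3033346025291284))
0.1 (array([0.52909626, 0.04600285]), np.float64(-4.362262672173567), np.float64(3.771878376933074), np.float64(1.2400325332451037))
0.1 (array([0.52912114, 0.04603642]), np.float64(-4.48310328410882), np.float64(3.593272961572557), np.float64(1.2770339523407552))
scene spacer_center [(array([0.339, 0.264, 0.012]), 0.89), (array([0.363, 0.14 , 0.012]), 0.65), (array([0.535, 0.044, 0.041]), 0.6)]
scene collar_center [(array([0.537, 0.045, 0.074]), 0.9)]
top spacer_center []
top collar_center []
wrist spacer_center []
wrist collar_center [(array([0.541, 0.046, 0.071]), 0.72)]
324 223 [ 49  59  54  58  55  47  53  54  57  59 191 100  76  73  78 131 247 248
 248 194 143 149 157 151 141 245 250 150 152 153 151  58  58  99  99 166
 241 171]
[[323.89816767 237.26095261]
 [324.11922928 229.09852772]
 [324.44363625 217.12020373]
 [324.61444568 210.81327801]]
-2 0 1295 -2 0.003 1301 -2 0.006 1324 -2 0.01 1361 0 0 1215 0 0.003 1187 0 0.006 1212 0 0.01 1251 2 0 1217 2 0.003 1229 2 0.006 1236 2 0.01 1271
```

Run:
```python
from h import *
p=env.read_camera('scene'); K,E=cam(p)
c=-E[:3,:3].T@E[:3,3]; d=(c[:2]-[.5377,.0453]); d/=np.linalg.norm(d)
for r,h,zz in [(.025,.021,(.092,.056,.059,.062)),(.032,.028,(.056,.03))]:
    a=np.arctan2(d[1],d[0])-np.radians(-4.3); r=min(r,h/abs(np.sin(a)))
    for z in zz: print(r,z,proj([[.5377+r*d[0],.0453+r*d[1],z]],K,E)[0])
for u in (322,324,326): print(u,[(v,int(p['pixels'][v,u].min())) for v in range(222,252)])
```

```text
0.025 0.092 [324.08047963 226.67465164]
0.025 0.056 [323.76060322 238.61834355]
0.025 0.059 [323.78641627 237.65452412]
0.025 0.062 [323.81237822 236.68514469]
0.032 0.056 [323.68714444 241.36118096]
0.032 0.03 [323.46981003 249.47611265]
322 [(222, 247), (223, 248), (224, 251), (225, 246), (226, 177), (227, 131), (228, 132), (229, 138), (230, 140), (231, 134), (232, 137), (233, 134), (234, 131), (235, 138), (236, 131), (237, 179), (238, 246), (239, 253), (240, 247), (241, 183), (242, 130), (243, 131), (244, 138), (245, 131), (246, 138), (247, 139), (248, 130), (249, 78), (250, 46), (251, 51)]
324 [(222, 248), (223, 246), (224, 249), (225, 250), (226, 200), (227, 143), (228, 143), (229, 155), (230, 147), (231, 150), (232, 150), (233, 147), (234, 149), (235, 145), (236, 145), (237, 182), (238, 247), (239, 251), (240, 249), (241, 205), (242, 154), (243, 143), (244, 150), (245, 156), (246, 152), (247, 155), (248, 152), (249, 97), (250, 58), (251, 49)]
326 [(222, 248), (223, 250), (224, 249), (225, 247), (226, 194), (227, 164), (228, 165), (229, 160), (230, 163), (231, 165), (232, 172), (233, 166), (234, 161), (235, 161), (236, 165), (237, 199), (238, 247), (239, 251), (240, 249), (241, 209), (242, 165), (243, 156), (244, 166), (245, 160), (246, 161), (247, 171), (248, 159), (249, 98), (250, 58), (251, 63)]
```

```bash
python3 -c "
from h import *
print(env.hand_in())"
```

```text
the job is handed in; nothing more can be done
None
```

I put the spacer on the post first and the collar on top of it, and let both go; the job was handed in at about 15 s with no hard contact. In the camera images both look fully home, with the flats lined up with the post's; hand-in returned no verdict.

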